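# Open the child-resistant capsule box

## Robot

A 7-joint arm with a two-finger parallel gripper is mounted at the origin on a cart in front of the work surface, level with it; the furniture and walls round the work are solid. World frame = base frame: x ahead of the robot, y to its left, z up, the work surface at z = 0. Lengths are in mm, angles in rad, forces in N, time in s.
With the tool pointing down it reaches from about 350 to 900 mm from the base axis. Payload 8.1 kg.
Tool frame: the origin (TCP) lies on the mounting face of the last link; the fingertips stand 173 mm ahead of it and the grasp point (between the pads) lies 155 mm ahead of it (r.tip_extent is the distance from the TCP to the fingertips, in mm); z points along the fingers, y is the direction in which the jaws open and shut (so a half turn about z gives the same grasp; the last joint's range is limited). The gripper opens to 85 mm and grips with 20 to 120 N. Pads are 22 mm wide; open, the fingers measure 114 mm over their backs; the gripper's body (76 mm by 85 mm) begins 54 mm behind the grasp point. The pads swing forward as they close: fully open they stand 13 mm farther back than shut.
Start: joints at [-1.253, 0.434, 0.025, 1.573, -0.012, 1.134, -0.075], TCP at [255.33, 570.473, 404.723] pointing down, gripper open.
Joint ranges: [-2.62, 2.62], [-0.44, 2.09], [-1.27, 1.32], [0.08, 2.57], [-1.32, 4.46], [0.12, 2], [-2.74, 2.74]. Speed limits (rad/s): [2.22, 2.22, 3.01, 3.01, 3.14, 3.14, 3.14].

## Interface

Orientations are given as a unit quaternion [x, y, z, w].
In Python, from bench import r gives the robot as it stands.
- The arm moves only by the tool apply_moves, never from a script. Its argument "steps" is one flat list of numbers, 6 for each row, row after row: the shift along the tool's x, y, z in cm, then the turn, a rotation vector about the tool's x, y, z in rad. A call has 1 to 10 rows; each row is the pose to reach, as a shift and turn from the pose commanded when the call began, along the tool's axes at that moment; what a row does not reach only later rows make up. A row lasts 1/10 s, in which the tool goes at most 50 mm and 8.59 degrees, less where a joint would pass 70% of its speed; a pose out of reach is approached as far as the arm can. A call with a gripper value outside its range is refused whole. "grip" is the closure, from 0 (fully open) to 1 (shut), set as the call begins (left out, the last holds). The fingers move at their own pace and stop on an object; "force" is the grip in N (left out, the last holds). Time passes only in rows, so rows that repeat a pose let the fingers close. It gives the time, the measured TCP pose, the force and the opening at its end, in the units of the state.
- r.read_state(): the state, without advancing time (a new reading comes with each control period).
- r.capture(name): name is "scene" or "top"; returns the picture (420x560x3 uint8, red, green, blue); there is no depth.
- r.camera_info(name): a dict with "fx", "fy", "cx", "cy" (pixels), "distortion" ([k1, k2, p1, p2, k3] as OpenCV has them; the pictures are not rectified), "position" and "attitude" of the camera in the world. Camera axes: x right, y down, z forward; pixel columns grow to the right and rows downward; lengths in mm; the calibration is good to about 2 mm. A picture is of the moment at which its call begins. camera_info takes no time and is no camera call.
- r.hand_in(): hands the job in, once; it reports no verdict.
The state is a dict: "time": time; "qpos": joint angles; "qvel": joint speeds; "joint_torque": joint torques, N m; "ee_pos": TCP position; "tcp_rot": TCP orientation; "contact_force": force on the tool from outside, world axes, zero at the start; "torque": the same for the moment, N m; "grip_width": finger opening in mm.
Only numpy, scipy, OpenCV 4.12 (cv2) and the standard library are available. Lean on these libraries where they do the work, as an engineer would, in place of code of your own. Each camera call takes 0.05 s, during which the arm holds its last target.

## Task

Open the child-resistant laundry-capsule box by light touch alone: with a fingertip, flick the lobed edge of each of its two thumbwheels round, click by click, until the lobe with the metal index rib rests at the pointer behind the wheel. Then press down the key between the wheels with a fingertip so that the lid springs up by itself, and come away. Do not close the fingers round a wheel or pull at the lid with them, use no great force, and leave the things standing about where they are.

Things in the scene. Friction and masses are not known exactly. Their poses are not given: they have to be found in the camera images.
- capsule_box: lock box (slate-blue tub, clear lid window, pale lock ledge along its front) screwed to the worktop, 248 mm wide. Origin on the worktop midway between the wheel axes; x to its back, y to its left, z up. Ledge: x -18 to 57 mm, top 22 mm up; box behind it: x 52 to 192 mm, top of the closed lid 71 mm up. Wheels on the ledge at y = +80 (left) and -80 mm, key at y = 0; only wheel lobes reach in front of x = -18 mm
- left_axis (a point): centre of the left thumbwheel, 30 mm up: black, lying flat, 12 mm thick (24 to 36 mm up), six round lobes 60 degrees apart, each 10 mm wide. Lobe tips at radius 34 mm, hollows at 23.5 mm. It overhangs the ledge's front by 16 mm; there a fingertip can flick a lobe sideways. At rest one lobe always points straight to the front (box -x) and one straight back
- left_wheel: the left wheel: origin under its axis on the worktop, x axis along its index rib (at the pointer when it equals the box's x axis), z up. It turns either way and clicks every 60 degrees: a lobe pushed past half a click springs on to the next rest, less and it springs back. Turned counter-clockwise from above, its front lobes move to box -y. Needs 2 to 4 N at the lobe tips
- left_rib_tip (a point): outer end, on top (38 mm up), of the raised metal index rib that only one lobe of the left wheel carries; 32 mm from the wheel's axis
- left_pointer (a point): where the end of that rib must come: the spot at the tip of the fixed dark peaked pointer on the ledge behind the left wheel (32 mm straight back of its axis, 38 mm up)
- right_axis (a point): centre of the right thumbwheel, 30 mm up: black, lying flat, 12 mm thick (24 to 36 mm up), six round lobes 60 degrees apart, each 10 mm wide. Lobe tips at radius 34 mm, hollows at 23.5 mm. It overhangs the ledge's front by 16 mm; there a fingertip can flick a lobe sideways. At rest one lobe always points straight to the front (box -x) and one straight back
- right_wheel: the right wheel: origin under its axis on the worktop, x axis along its index rib (at the pointer when it equals the box's x axis), z up. It turns either way and clicks every 60 degrees: a lobe pushed past half a click springs on to the next rest, less and it springs back. Turned counter-clockwise from above, its front lobes move to box -y. Needs 2 to 4 N at the lobe tips
- right_rib_tip (a point): outer end, on top (38 mm up), of the raised metal index rib that only one lobe of the right wheel carries; 32 mm from the wheel's axis
- right_pointer (a point): where the end of that rib must come: the spot at the tip of the fixed dark peaked pointer on the ledge behind the right wheel (32 mm straight back of its axis, 38 mm up)
- key_top (a point): centre of the top of the aluminium press key, a 30 x 34 mm pad between the wheels; 34 mm above the worktop when up. It goes straight down against a spring of 2 to 5 N; with both ribs at their pointers it goes down 9 mm and frees the lid at about 7 mm, otherwise the lock stops it after 2 mm
- key (a joint): how far the press key is pushed down, m (0 up, 0.009 fully down); springs back when let go
- lid_lip (a point): middle of the lid's front edge: 63 mm above the worktop when shut, about 125 mm when sprung up to its stop. It springs up by itself when freed and stays up
- lid: the lid, 146 x 252 x 8 mm, with its hinge axis as origin (z 60 mm, at the back); it is not to be handled
- dosing_cup: an open clear-grey plastic dosing cup, 63 mm across and 49 mm high; origin at the centre of its underside; only stands about
- blue_spool: a reel of thread, 24 mm across and 31 mm high, standing on its end, in front of the box; origin at the centre of its underside; only stands about
- dark_spool: a reel of thread, 23 mm across and 29 mm high, standing on its end left of the box; origin at the centre of its underside; only stands about
- stray_peg: a wooden clothes peg, 72 x 15 x 12 mm, lying flat in front of the box; origin at the centre of its underside; only stands about
- soap: a bar of soap, 75 x 48 x 20 mm, lying flat in front of the box; origin at the centre of its underside; only stands about
- cream_spool: a reel of thread, 28 mm across and 36 mm high, standing on its end right of the box; origin at the centre of its underside; only stands about

How it is judged:
By the outcome, as a careful person would: the job done as asked, in the order asked, and still so for the second after the job is handed in, with the robot touching nothing.
It also fails if it takes over 58 s, if anything falls off the work surface, if the arm or the gripper's body presses on something with over 40 N, if the wrist force passes 120 N, or if a joint passes its speed limit or range.

## Working session

There is one attempt and no reset: what is moved stays moved. The work goes in short steps, Python scripts to look and compute and a tool call to move; the robot and the scene stay as the last step left them, time stands still between calls to the robot, and variables do not carry over. Pictures are saved under pics/ and viewed, and the job is handed in when it is done.

Besides the shell and the picture viewer there is one more tool, called after "Request:" as name(argument=value, ...), one argument or row to a line, values as JSON. apply_moves: Moves the arm, as the interface text tells. Its arguments: {"type":"object","properties":{"steps":{"type":"array"},"grip":{"type":"number"},"force":{"type":"number"}},"required":["steps"]}

```bash
ls; mkdir -p pics; python3 - <<'E'
from bench import r
import cv2
for n in("scene","top"):
    im=r.capture(n); cv2.imwrite(f"pics/{n}0.png",im[:,:,::-1]); print(r.camera_info(n))
print(r.read_state(), r.tip_extent)
E
```

```text
pics
{'fx': 480.8360673590827, 'fy': 480.8360673590827, 'cx': 280.0958329085709, 'cy': 209.29094826767482, 'distortion': array([-0.05959022,  0.        ,  0.        ,  0.        ,  0.        ]), 'position': array([ 106.21428526, -573.17202543,  727.85373409]), 'attitude': array([ 0.87297204, -0.2590797 ,  0.1276664 , -0.39306337])}
{'fx': 456.2077208282299, 'fy': 456.2077208282299, 'cx': 268.3291589568498, 'cy': 210.6724763873781, 'distortion': array([0.02241862, 0.        , 0.        , 0.        , 0.        ]), 'position': array([ 326.58472133,   24.4991917 , 1087.4977097 ]), 'attitude': array([ 0.73272209, -0.67158253,  0.07340772, -0.0818935 ])}
{'time': 0.1, 'qpos': array([-1.25261823,  0.43516101,  0.02497049,  1.57397758, -0.01161856,
        1.13403076, -0.07515574]), 'qvel': array([-0.00037558, -0.00121208,  0.00068936, -0.00182404,  0.00080999,
        0.00315029, -0.00123984]), 'joint_torque': array([ 2.80136235e-03, -6.71748662e+01,  1.02806557e+00, -3.16903389e+01,
        1.58136635e-02,  7.25174803e-03, -1.92025544e-05]), 'ee_pos': array([255.23396358, 570.28675447, 404.01048934]), 'tcp_rot': array([ 2.08903847e-01,  9.77935923e-01, -7.09564037e-04, -9.41732510e-05]), 'contact_force': array([-0.02233307,  0.28565424,  0.05341616]), 'torque': array([0.0354292 , 0.01481656, 0.04831366]), 'grip_width': 85.13857386051966} 173.4
```

View pics/scene0.png

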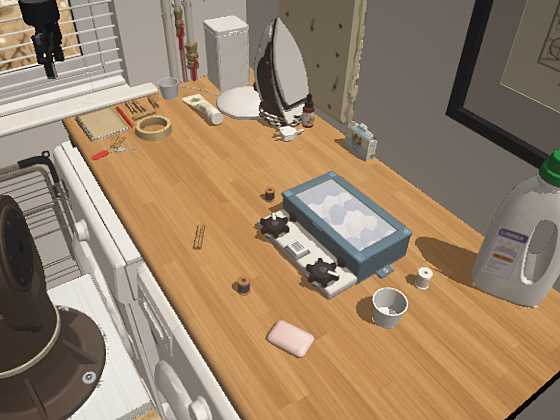

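View pics/top0.png

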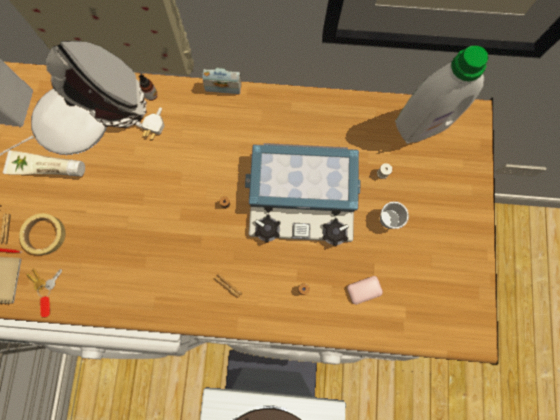

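```bash
python3 - <<'E'
import cv2
a=cv2.imread("pics/top0.png")[190:260,235:370]
cv2.imwrite("pics/topc.png",cv2.resize(a,None,fx=5.9,fy=5.9,interpolation=cv2.INTER_CUBIC))
a=cv2.imread("pics/scene0.png")[200:300,250:370]
cv2.imwrite("pics/scc.png",cv2.resize(a,None,fx=6,fy=6,interpolation=cv2.INTER_CUBIC))
E
```

```text
(no output)
```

View pics/topc.png

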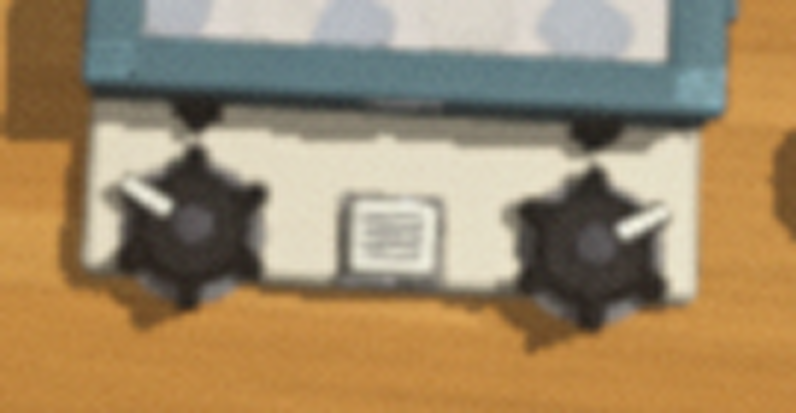

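View pics/scc.png

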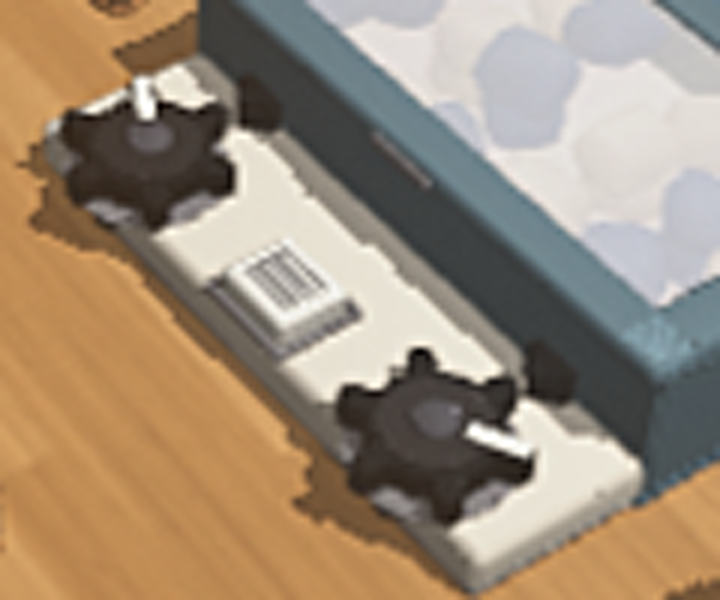

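```bash
cat > h.py <<'E'
import numpy as np, cv2
from bench import r
from scipy.spatial.transform import Rotation as R
def ray(n,u,v):
    c=r.camera_info(n);K=np.array([[c['fx'],0,c['cx']],[0,c['fy'],c['cy']],[0,0,1]])
    p=cv2.undistortPoints(np.array([[[u,v]]],float),K,c['distortion'])[0,0]
    return c['position'],R.from_quat(c['attitude']).apply([p[0],p[1],1])
def at(n,u,v,z):
    o,d=ray(n,u,v); return o+d*(z-o[2])/d[2]
E
python3 - <<'E'
from h import *
f=lambda x,y,s,ox,oy:((x+.5)/s-.5+ox,(y+.5)/s-.5+oy)
T=lambda x,y:f(x,y,5.9,235,190)
S=lambda x,y:f(x,y,6,250,200)
for k,t,s,z in(("L",(194,222),(152,135),37),("R",(597,243),(437,418),37),("key",(393,237),(283,287),34),
  ("Lptr",(194,128),None,38),("Rptr",(594,150),None,38),("frL",(190,305),None,30),("frR",(592,325),None,30)):
    print(k,at("top",*T(*t),z).round(1), at("scene",*S(*s),z).round(1) if s else "")
# others
for k,n,p,z in(("peg","top",(228,286),6),("bspool","top",(303,289),15),("soap","top",(365,290),10),("cup","top",(394,215),25),("cream","top",(385,171),18),("dark","top",(224,202),15)):
    print(k,at(n,*p,z).round(1))
print(R.from_quat(r.read_state()['tcp_rot']).as_matrix().round(4))
E
```

```text
L [521.1  46.1  37. ] [521.8  49.1  37. ]
R [ 526.5 -113.5   37. ] [ 525.9 -111.3   37. ]
key [522.5 -33.1  34. ] [519.7 -34.7  34. ]
Lptr [558.9  49.4  38. ] 
Rptr [ 563.8 -110.1   38. ] 
frL [488.9  44.9  30. ] 
frR [ 494.8 -114.3   30. ] 
peg [379.5 126.5   6. ]
bspool [387.3 -48.2  15. ]
soap [ 398.  -192.2   10. ]
cup [ 578.9 -250.6   25. ]
cream [ 688.8 -227.5   18. ]
dark [577.8 156.8  15. ]
[[-9.127e-01  4.086e-01 -5.000e-04]
 [ 4.086e-01  9.127e-01 -1.300e-03]
 [-1.000e-04 -1.400e-03 -1.000e+00]]
```

```bash
cat >> h.py <<'E'
O=np.array([523.9,-32.4,0]); YAW=np.radians(1.7)
RB=R.from_euler('z',YAW)
def w(b): return O+RB.apply(b)
def tgt(b,yaw=0,tilt=0):
    "TCP target in box frame, tool y along box y, x to box -x"
    s=r.read_state(); C=R.from_quat(s['tcp_rot'])
    G=RB*R.from_matrix(np.array([[-1,0,0],[0,1,0],[0,0,-1.]]).T)*R.from_euler('z',yaw)
    d=C.inv().apply(w(b)-s['ee_pos'])/10; rv=(C.inv()*G).as_rotvec()
    print("delta cm",d.round(3),"rv",rv.round(4),"F",s['contact_force'].round(2),"t",s['time'])
def now():
    s=r.read_state(); print("box",RB.inv().apply(s['ee_pos']-O).round(1),"F",RB.inv().apply(s['contact_force']).round(2),"t",round(s['time'],2),'w',round(s['grip_width'],1), r.tip_extent)
E
python3 -c "
from h import *
tgt([-35,12,300])"
```

```text
delta cm [-45.472 -44.46   10.47 ] rv [-1.400e-03 -2.000e-04 -4.506e-01] F [-0.02  0.29  0.05] t 0.1
```

Request:
apply_moves(
  steps=[-3, -3, 0.7, 0, 0, -0.03, -6.5, -6.5, 1.5, 0, 0, -0.08, -10, -10, 2.5, 0, 0, -0.13, -13.5, -13.5, 3.3, 0, 0, -0.18, -17, -17, 4.2, 0, 0, -0.23, -20.5, -20.5, 5, 0, 0, -0.28, -24, -24, 5.8, 0, 0, -0.33, -27.5, -27.5, 6.6, 0, 0, -0.37, -31, -31, 7.4, 0, 0, -0.41, -34, -34, 8, 0, 0, -0.45],
)

```text
time: 1.1
ee_pos: [427.0, 118.8, 324.3]
tcp_rot: [-0.015, 1.0, -0.0, -0.0]
contact_force: [0.6, 1.9, -0.6]
grip_width: 85.7
```

```bash
python3 -c "
from h import *
now();tgt([-35,12,300])"
```

```text
box [-92.4 154.  324.3] F [ 0.7   1.85 -0.56] t 1.1 w 85.7 173.4
delta cm [ -5.737 -14.2     2.435] rv [-0.0003 -0.0002  0.0004] F [ 0.65  1.87 -0.56] t 1.1
```

Request:
apply_moves(
  steps=[-1.5, -3.5, 0.6, 0, 0, 0, -3, -7.5, 1.2, 0, 0, 0, -4.5, -11, 1.8, 0, 0, 0, -5.5, -13.5, 2.2, 0, 0, 0, -5.7, -14, 2.4, 0, 0, 0, -5.7, -14, 2.4, 0, 0, 0, -5.7, -14, 2.4, 0, 0, 0],
)

```text
time: 1.8
ee_pos: [487.4, -16.0, 300.6]
tcp_rot: [-0.015, 1.0, 0.0, -0.0]
contact_force: [0.3, 0.7, -0.4]
grip_width: 85.4
```

```bash
python3 -c "
from h import *
now();tgt([-37,10,183])
cv2.imwrite('pics/s1.png',r.capture('scene')[:,:,::-1]);cv2.imwrite('pics/t1.png',r.capture('top')[:,:,::-1])"
```

```text
box [-36.   17.5 300.6] F [ 0.3   0.69 -0.4 ] t 1.8 w 85.4 173.4
delta cm [ 0.095 -0.756 11.755] rv [ 0.0006 -0.0007  0.0006] F [ 0.28  0.7  -0.4 ] t 1.8
```

View pics/s1.png

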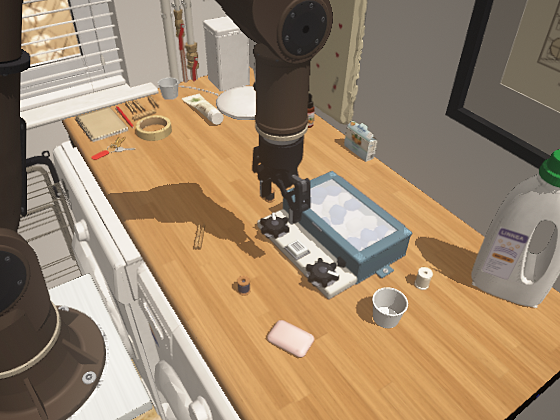

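```bash
python3 - <<'E'
from h import *
a=cv2.imread("pics/s1.png")[140:260,230:350]
cv2.imwrite("pics/s1c.png",cv2.resize(a,None,fx=5,fy=5,interpolation=cv2.INTER_CUBIC))
c=r.camera_info("scene");K=np.array([[c['fx'],0,c['cx']],[0,c['fy'],c['cy']],[0,0,1]])
Rc=R.from_quat(c['attitude']).inv()
for z in(127.2,140.2):
  for b in([-47,17.5+57,z],[-25,17.5+57,z],[-47,17.5-57,z],[-25,17.5-57,z],[-47,17.5-42.5,z],[-47,17.5+42.5,z]):
    p=Rc.apply(w(b)-c['position']); u=cv2.projectPoints(p[None],np.zeros(3),np.zeros(3),K,c['distortion'])[0][0,0]
    print(b,((u-[230,140])*5).round())
E
```

```text
[-47, 74.5, 127.2] [138. 296.]
[-25, 74.5, 127.2] [185. 276.]
[-47, -39.5, 127.2] [312. 465.]
[-25, -39.5, 127.2] [360. 442.]
[-47, -25.0, 127.2] [288. 442.]
[-47, 60.0, 127.2] [158. 316.]
[-47, 74.5, 140.2] [137. 270.]
[-25, 74.5, 140.2] [185. 250.]
[-47, -39.5, 140.2] [313. 439.]
[-25, -39.5, 140.2] [362. 415.]
[-47, -25.0, 140.2] [289. 416.]
[-47, 60.0, 140.2] [158. 290.]
```

View pics/s1c.png

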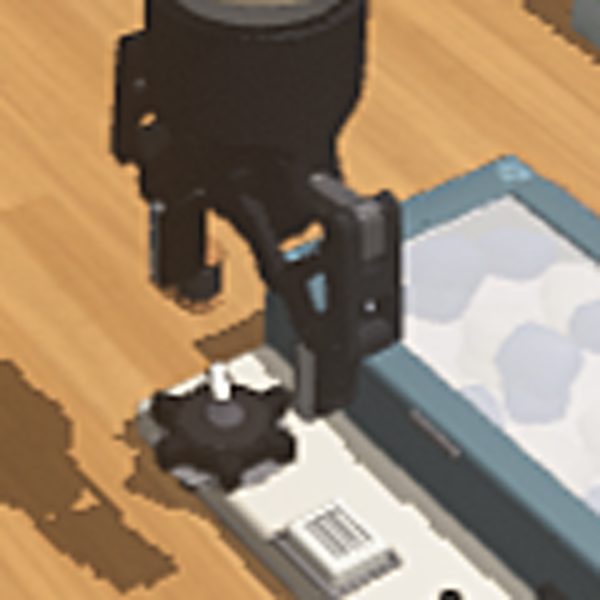

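Request:
apply_moves(
  steps=[0, -0.75, 2.5, 0, 0, 0, 0, -0.75, 5.5, 0, 0, 0, 0, -0.75, 8.5, 0, 0, 0, 0, -0.75, 11, 0, 0, 0, 0, -0.75, 12.3, 0, 0, 0, 0, -0.75, 12.5, 0, 0, 0, 0, -0.75, 12.5, 0, 0, 0, 0, -0.75, 12.5, 0, 0, 0],
)

```text
time: 2.7
ee_pos: [488.4, -24.1, 176.6]
tcp_rot: [-0.015, 1.0, 0.0, 0.001]
contact_force: [-0.9, -0.5, -0.1]
grip_width: 85.5
```

```bash
python3 - <<'E'
from h import *
now()
a=r.capture('scene')[:,:,::-1][140:280,210:350]
cv2.imwrite("pics/s2c.png",cv2.resize(a,None,fx=4.2,fy=4.2,interpolation=cv2.INTER_CUBIC))
E
```

```text
box [-35.2   9.3 176.6] F [-0.89 -0.44 -0.06] t 2.7 w 85.5 173.4
```

View pics/s2c.png

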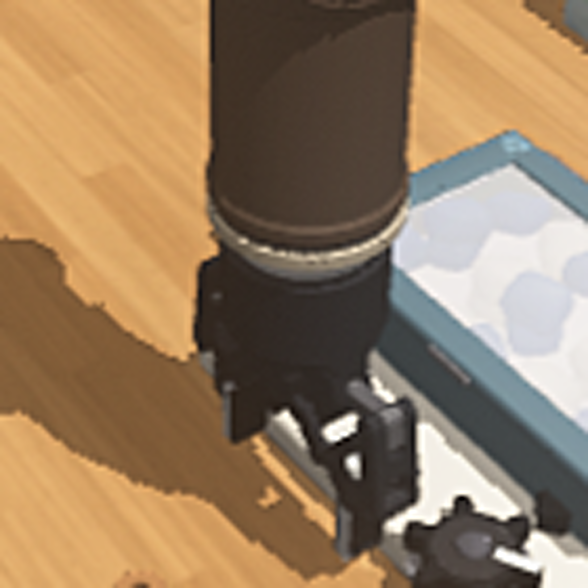

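Request:
apply_moves(
  steps=[0, 0.4, 0, 0, 0, 0, 0, 0.8, 0, 0, 0, 0, 0, 1.2, 0, 0, 0, 0, 0, 1.5, 0, 0, 0, 0],
)

```text
time: 3.15
ee_pos: [487.5, -9.3, 175.9]
tcp_rot: [-0.015, 1.0, -0.0, 0.0]
contact_force: [-0.9, -2.7, 1.3]
grip_width: 84.8
```

```bash
python3 - <<'E'
from h import *
now()
E
```

```text
box [-35.7  24.1 175.9] F [-1.   -2.71  1.33] t 3.15 w 84.8 173.4
```

Request:
apply_moves(
  steps=[0, 0.4, 0, 0, 0, 0, 0, 0.8, 0, 0, 0, 0, 0, 1.2, 0, 0, 0, 0, 0, 1.6, 0, 0, 0, 0, 0, 2.0, 0, 0, 0, 0, 0, 2.4, 0, 0, 0, 0, 0, 2.6, 0, 0, 0, 0],
)

```text
time: 3.85
ee_pos: [487.1, 17.1, 175.8]
tcp_rot: [-0.015, 1.0, 0.0, 0.0]
contact_force: [-0.5, -0.1, -0.3]
grip_width: 85.5
```

```bash
python3 - <<'E'
from h import *
now()
a=r.capture('top')[:,:,::-1]
cv2.imwrite("pics/t3.png",cv2.resize(a[170:280,220:380],None,fx=4.5,fy=4.5,interpolation=cv2.INTER_CUBIC))
E
```

```text
box [-35.3  50.5 175.8] F [-0.52 -0.1  -0.26] t 3.85 w 85.5 173.4
```

View pics/t3.png

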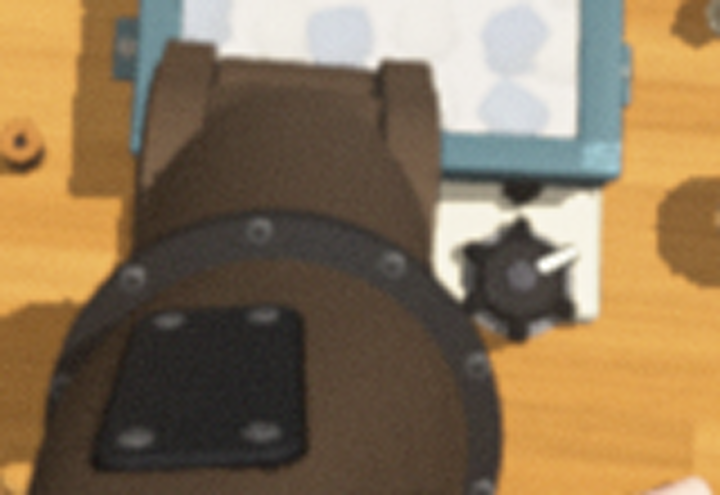

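Request:
apply_moves(
  steps=[1, 0, 0, 0, 0, 0, 2.5, 0, 0, 0, 0, 0, 3, -1.5, 0, 0, 0, 0, 3, -3.5, 0, 0, 0, 0, 3, -5.3, 0, 0, 0, 0, 3, -6, 0, 0, 0, 0, 3, -6, 0, 0, 0, 0, 3, -6, 0, 0, 0, 0],
)

```text
time: 4.7
ee_pos: [458.4, -43.8, 175.7]
tcp_rot: [-0.015, 1.0, 0.0, -0.0]
contact_force: [-0.3, 1.6, 0.4]
grip_width: 85.0
```

```bash
python3 - <<'E'
from h import *
now()
a=r.capture('scene')[:,:,::-1]
cv2.imwrite("pics/s4.png",cv2.resize(a[180:310,220:380],None,fx=4.5,fy=4.5,interpolation=cv2.INTER_CUBIC))
a=r.capture('top')[:,:,::-1]
cv2.imwrite("pics/t4.png",cv2.resize(a[170:280,220:380],None,fx=4.5,fy=4.5,interpolation=cv2.INTER_CUBIC))
tgt([-35,-10,176])
E
```

```text
box [-65.8  -9.5 175.7] F [-0.24  1.58  0.41] t 4.7 w 85.0 173.4
delta cm [-3.066 -0.093 -0.033] rv [ 0.0005 -0.0001  0.0007] F [-0.43  0.38 -0.33] t 4.8
```

View pics/s4.png

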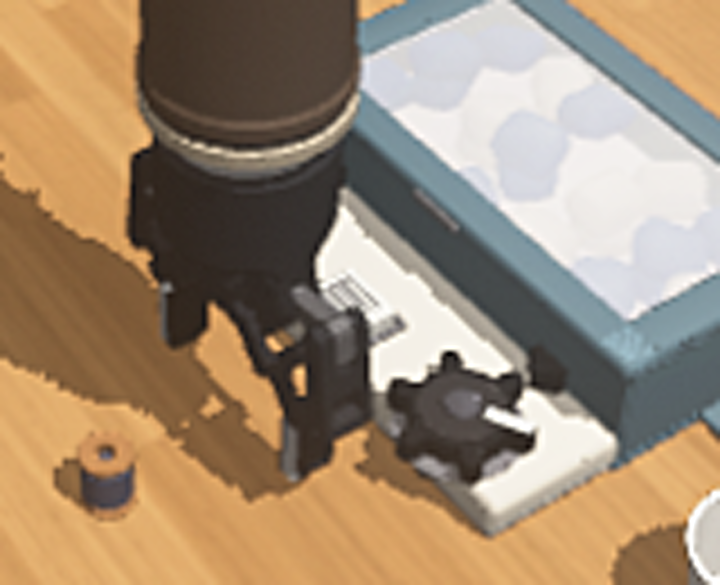

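View pics/t4.png

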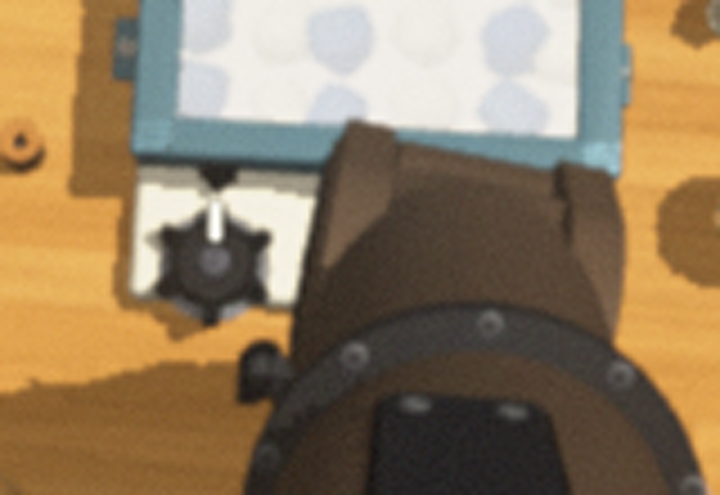

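Top view: left rib (214,220) now points at its pointer (215,175). Now the right wheel, mirrored.

Request:
apply_moves(
  steps=[-1, 0, 0, 0, 0, 0, -2.2, 0, 0, 0, 0, 0, -3, 0, 0, 0, 0, 0, -3, 0, 0, 0, 0, 0, -3, -0.4, 0, 0, 0, 0, -3, -0.8, 0, 0, 0, 0, -3, -1.2, 0, 0, 0, 0, -3, -1.5, 0, 0, 0, 0],
)

```text
time: 5.6
ee_pos: [488.5, -58.9, 175.6]
tcp_rot: [-0.014, 1.0, 0.0, -0.0]
contact_force: [-1.0, 0.9, -0.8]
grip_width: 85.4
```

```bash
python3 - <<'E'
from h import *
now()
E
```

```text
box [-36.2 -25.4 175.6] F [-0.96  0.95 -0.81] t 5.6 w 85.4 173.4
```

Request:
apply_moves(
  steps=[0, -0.4, 0, 0, 0, 0, 0, -0.8, 0, 0, 0, 0, 0, -1.2, 0, 0, 0, 0, 0, -1.6, 0, 0, 0, 0, 0, -2.0, 0, 0, 0, 0, 0, -2.4, 0, 0, 0, 0, 0, -2.6, 0, 0, 0, 0],
)

```text
time: 6.3
ee_pos: [489.8, -85.1, 175.7]
tcp_rot: [-0.014, 1.0, -0.0, 0.0]
contact_force: [0.5, -0.6, 0.9]
grip_width: 85.2
```

```bash
python3 - <<'E'
from h import *
now()
a=r.capture('scene')[:,:,::-1]
cv2.imwrite("pics/s5.png",cv2.resize(a[180:310,220:380],None,fx=4.5,fy=4.5,interpolation=cv2.INTER_CUBIC))
E
```

```text
box [-35.7 -51.7 175.7] F [ 0.47 -0.59  0.85] t 6.3 w 85.2 173.4
```

View pics/s5.png

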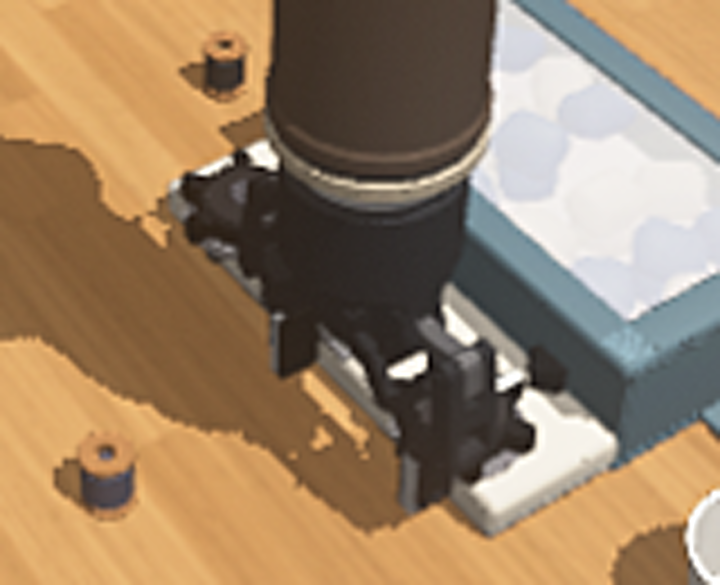

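Request:
apply_moves(
  steps=[1.2, 0, 0, 0, 0, 0, 3, 0, 0, 0, 0, 0, 4, 0, -2, 0, 0, 0, 4, 0, -5, 0, 0, 0, 4, 1, -8, 0, 0, 0, 4, 3, -10, 0, 0, 0, 4, 4.5, -11, 0, 0, 0, 4, 5, -11, 0, 0, 0, 4, 5, -11, 0, 0, 0],
)

```text
time: 7.25
ee_pos: [447.6, -35.2, 285.3]
tcp_rot: [-0.015, 1.0, 0.0, -0.0]
contact_force: [-0.2, -0.4, -0.2]
grip_width: 85.6
```

Request:
apply_moves(
  grip=1,
  force=20,
  steps=[0, 0, 0, 0, 0, 0, 0, 0, 0, 0, 0, 0, 0, 0, 0, 0, 0, 0, 0, 0, 0, 0, 0, 0, 0, 0, 0, 0, 0, 0, 0, 0, 0, 0, 0, 0, 0, 0, 0, 0, 0, 0, 0, 0, 0, 0, 0, 0],
)

```text
time: 8.05
ee_pos: [448.3, -35.7, 285.7]
tcp_rot: [-0.015, 1.0, 0.0, 0.0]
contact_force: [-0.2, 0.6, -1.4]
grip_width: 0.0
```

```bash
python3 - <<'E'
from h import *
now()
a=r.capture('scene')[:,:,::-1]
cv2.imwrite("pics/s6.png",cv2.resize(a[180:310,220:380],None,fx=4.5,fy=4.5,interpolation=cv2.INTER_CUBIC))
a=r.capture('top')[:,:,::-1]
cv2.imwrite("pics/t6.png",cv2.resize(a[170:280,220:380],None,fx=4.5,fy=4.5,interpolation=cv2.INTER_CUBIC))
tgt([-3,-1,240])
E
```

```text
box [-75.6  -1.1 285.7] F [-0.15  0.62 -1.37] t 8.05 w 0.0 173.4
delta cm [-7.262e+00  5.000e-03  4.574e+00] rv [ 0.      0.0001 -0.0004] F [ 1.76 -0.52  0.2 ] t 8.15
```

View pics/s6.png

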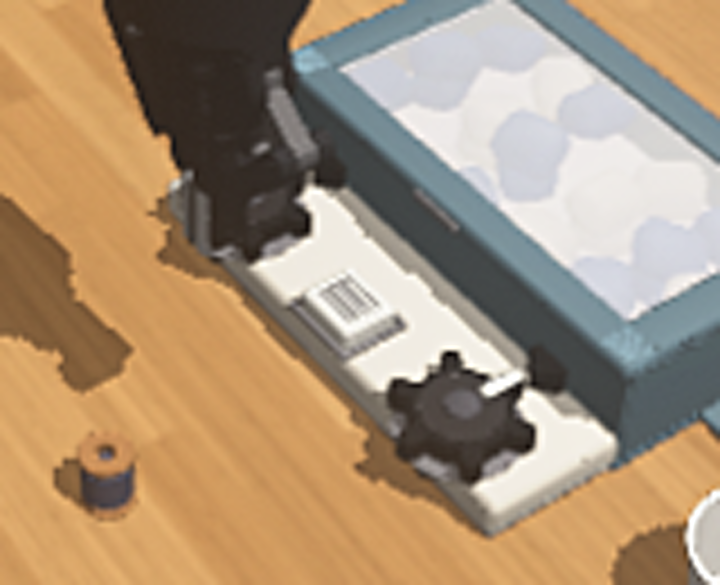

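View pics/t6.png

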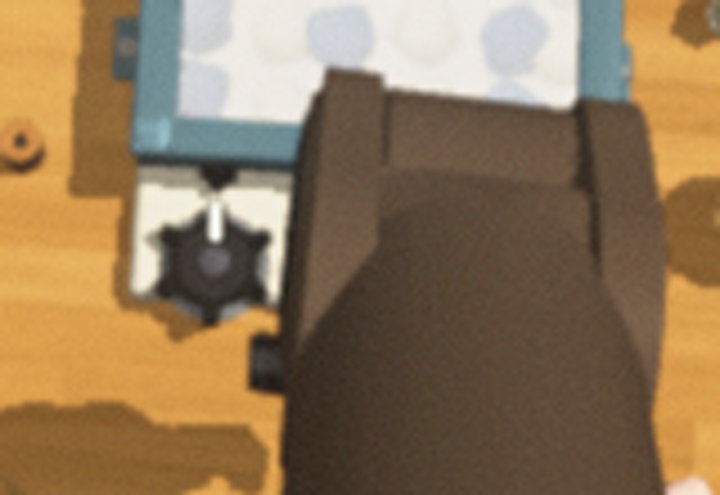

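Request:
apply_moves(
  steps=[-1.5, 0, 0.5, 0, 0, 0, -3.5, 0, 1.5, 0, 0, 0, -5.5, 0, 3, 0, 0, 0, -6.8, 0, 4.5, 0, 0, 0, -7, 0, 5.8, 0, 0, 0, -7, 0, 6.6, 0, 0, 0, -7, 0, 6.8, 0, 0, 0, -7, 0, 6.8, 0, 0, 0],
)

```text
time: 8.95
ee_pos: [517.7, -33.8, 217.6]
tcp_rot: [-0.014, 1.0, 0.0, -0.0]
contact_force: [0.7, -1.1, -0.2]
grip_width: 0.1
```

```bash
python3 - <<'E'
from h import *
now()
a=r.capture('scene')[:,:,::-1]
cv2.imwrite("pics/s7.png",cv2.resize(a[180:310,220:380],None,fx=4.5,fy=4.5,interpolation=cv2.INTER_CUBIC))
now()
E
```

```text
box [ -6.2  -1.2 217.6] F [ 0.66 -1.1  -0.23] t 8.95 w 0.1 173.4
box [ -6.   -1.2 218. ] F [-0.26  0.36  0.09] t 9.0 w 0.1 173.4
```

View pics/s7.png

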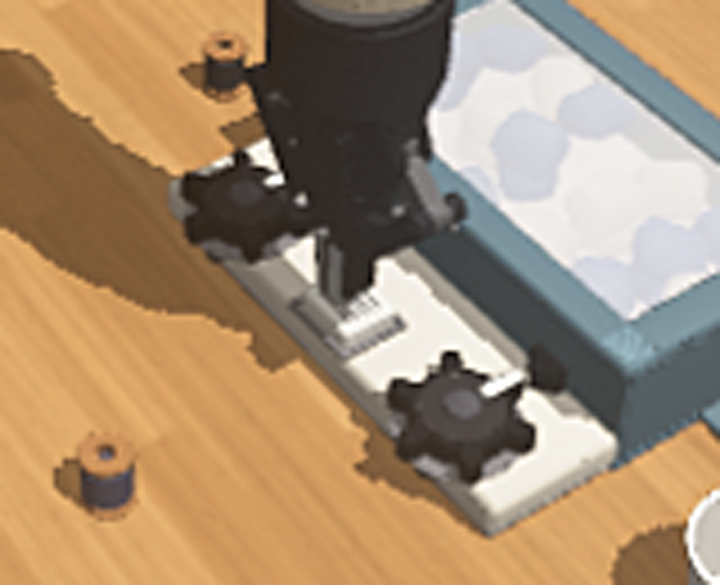

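Request:
apply_moves(
  steps=[0, 0, 0.4, 0, 0, 0, 0, 0, 0.8, 0, 0, 0, 0, 0, 1.1, 0, 0, 0, 0, 0, 1.3, 0, 0, 0, 0, 0, 1.4, 0, 0, 0],
)

```text
time: 9.5
ee_pos: [518.3, -33.6, 203.7]
tcp_rot: [-0.015, 1.0, 0.0, 0.0]
contact_force: [-0.6, 0.2, 4.0]
grip_width: 0.0
```

```bash
python3 - <<'E'
from h import *
now()
E
```

```text
box [ -5.6  -1.1 203.7] F [-0.55  0.23  3.95] t 9.5 w 0.0 173.4
```

Key is pressed about 4 mm at 4 N; continue.

Request:
apply_moves(
  steps=[0, 0, 0.15, 0, 0, 0, 0, 0, 0.3, 0, 0, 0, 0, 0, 0.4, 0, 0, 0, 0, 0, 0.45, 0, 0, 0, 0, 0, 0.45, 0, 0, 0],
)

```text
time: 10.0
ee_pos: [518.3, -33.6, 199.2]
tcp_rot: [-0.015, 1.0, 0.0, 0.0]
contact_force: [-0.6, 0.6, 4.3]
grip_width: 0.1
```

```bash
python3 - <<'E'
from h import *
now()
a=r.capture('scene')[:,:,::-1]
cv2.imwrite("pics/s8.png",a)
E
```

```text
box [ -5.6  -1.1 199.2] F [-0.61  0.65  4.27] t 10.0 w 0.1 173.4
```

View pics/s8.png

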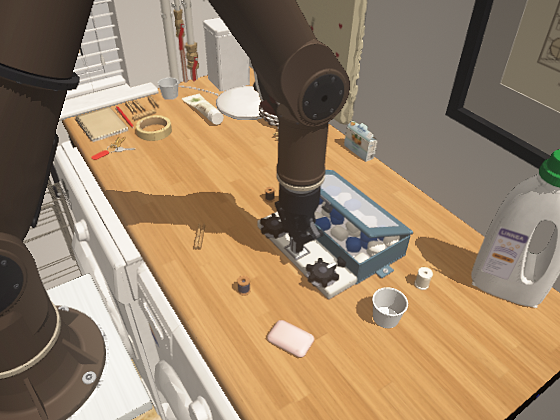

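The lid has risen. Come away: straight up a little, then toward the front and up.

Request:
apply_moves(
  steps=[0, 0, -0.5, 0, 0, 0, 0, 0, -1.5, 0, 0, 0, 0.8, 0, -2.5, 0, 0, 0, 2.5, 0, -4, 0, 0, 0, 5, 0, -7, 0, 0, 0, 8, 1, -10, 0, 0, 0, 10, 4, -12, 0, 0, 0, 10, 8, -13, 0, 0, 0, 10, 12, -13, 0, 0, 0, 10, 15, -13, 0, 0, 0],
)

```text
time: 11.05
ee_pos: [412.9, 115.2, 330.5]
tcp_rot: [-0.015, 1.0, 0.001, 0.001]
contact_force: [1.0, 0.2, -0.1]
grip_width: -0.2
```

Request:
apply_moves(
  steps=[0, 4, 0, 0, 0, 0, 0, 8, 0, 0, 0, 0, 0, 12, 0, 0, 0, 0, 0, 15, 0, 0, 0, 0, 0, 16, 0, 0, 0, 0, 0, 16, 0, 0, 0, 0, 0, 16, 0, 0, 0, 0],
)

```text
time: 11.75
ee_pos: [409.2, 271.8, 329.3]
tcp_rot: [-0.014, 1.0, -0.001, -0.0]
contact_force: [0.3, 0.2, -0.2]
grip_width: -0.1
```

```bash
python3 - <<'E'
from h import *
now()
a=r.capture('scene')[:,:,::-1]
cv2.imwrite("pics/s9.png",a)
a=r.capture('top')[:,:,::-1]
cv2.imwrite("pics/t9.png",cv2.resize(a[120:310,200:420],None,fx=3.1,fy=3.1,interpolation=cv2.INTER_CUBIC))
E
```

```text
box [-105.6  307.5  329.3] F [ 0.28  0.18 -0.2 ] t 11.75 w -0.1 173.4
```

View pics/s9.png

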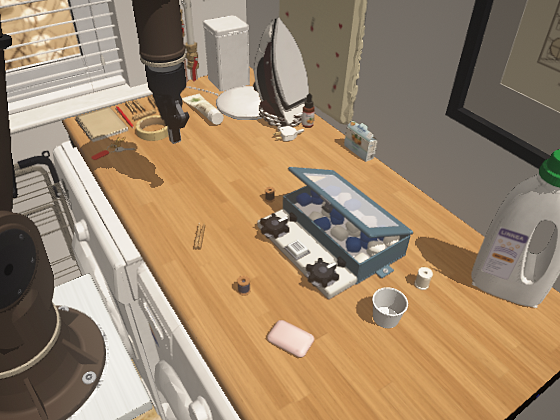

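View pics/t9.png

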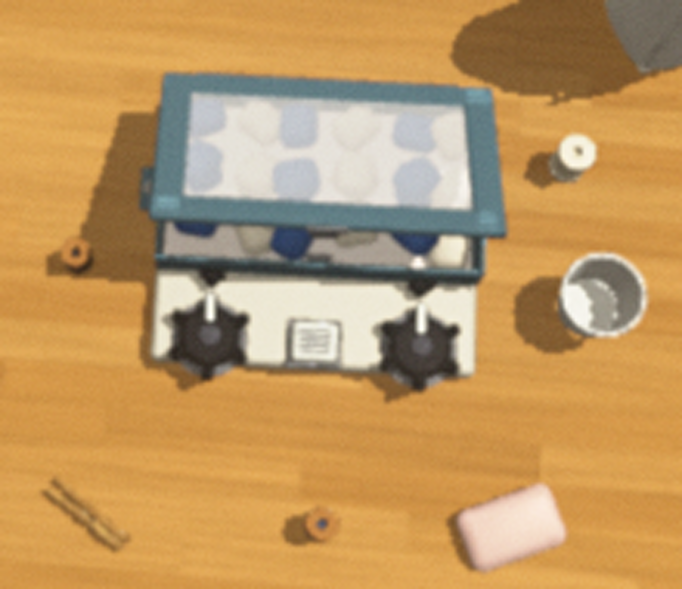

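Both ribs (209,305) and (421,318) are at their pointers, the lid is up, and the other things haven't moved. Handing in.

```bash
python3 -c "
from bench import r
print(r.hand_in())"
```

```text
the job is handed in; nothing more can be done
None
```

The capsule box is open and the job is handed in, at about 12 s of the 58 s allowed.

- **Wheels:** I flicked each wheel one click with the back of a single open finger, the left wheel clockwise and the right one counter-clockwise. The highest force I read while pushing was about 3 N.
- **Key and lid:** I pressed the key down about 8 mm with the closed fingertips, reading about 4 N. The lid sprang up by itself, and I then moved the arm well clear.
- **Last checks:** The final pictures from both cameras show both ribs at their pointers, the key back up and the lid open. The spools, cup, soap and peg look to be where they were. No check failed or disagreed.

I judged the lid height and the positions of the other things by eye from the pictures and did not measure them again. The forces are readings taken at the end of each move, so a brief peak between readings would not show.

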